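# Unlock the bathroom heater's control box, refit its knob and hold it in

## Task

On the control box of the bathroom heater, press the three spring keys fully down one at a time, letting each come up again: first the round one, then the square one, then the long bar-shaped one. Then take the black knob off the turntable, turn it so that its flat matches the flat of the D-shaped spindle, push it fully onto the spindle and press it in against the spindle's spring as far as it goes. Finish while still holding the knob pressed in, and leave everything else on the shelf standing where it is.

Things in the scene. Friction and masses are not known exactly. Their poses are not given: they have to be found in the camera images.
- box: the heater's control box, fixed to the shelf: white plastic, 160 (x) x 240 (y) x 45 mm high, flat level panel on top. Origin: centre of its underside; z up, -x is its front edge. The three keys stand in a row near the front edge (x = -40 mm, y = -75, 0, 75 mm), the spindle at x = +35 mm, y = 0.
- round_key_top (a point): the round (26 mm diameter) spring key on the control box, mid-grey plastic, in a black 46 x 52 mm surround 3 mm high. This point is the middle of the key's top face, 11 mm above the box's panel when up; it moves down with the key. Which key has which of the three places in the front row (75 mm apart) varies.
- round_key (a joint): travel of the round key in m: 0 = up, 0.005 = fully down; it is sprung (1.4 N to start, 4.9 N fully down) and comes up when released
- square_key_top (a point): the square (24 mm) spring key on the control box, mid-grey plastic, in a black 46 x 52 mm surround 3 mm high. This point is the middle of the key's top face, 11 mm above the box's panel when up; it moves down with the key. Which key has which of the three places in the front row (75 mm apart) varies.
- square_key (a joint): travel of the square key in m: 0 = up, 0.005 = fully down; it is sprung (1.4 N to start, 4.9 N fully down) and comes up when released
- bar_key_top (a point): the long bar-shaped (14 x 38 mm) spring key on the control box, mid-grey plastic, in a black 46 x 52 mm surround 3 mm high. This point is the middle of the key's top face, 11 mm above the box's panel when up; it moves down with the key. Which key has which of the three places in the front row (75 mm apart) varies.
- bar_key (a joint): travel of the bar-shaped key in m: 0 = up, 0.005 = fully down; it is sprung (1.4 N to start, 4.9 N fully down) and comes up when released
- spindle_top (a point): centre of the top of the upright steel D-shaped spindle: 14 mm diameter, one flat 3 mm from its axis, top 24 mm above the panel, upper 2.5 mm tapered. z up; x points from the axis to the flat. A steel hub disc (32 mm diameter, 2 mm high) at its foot has a tooth on the flat's side, out to 26 mm. Its angle varies and is stiff to turn (0.08 N m). Moves down with the spindle.
- spindle (a joint): how far the spindle is pressed in, m: 0 = out, 0.006 = fully in; sprung (2 N to start, 8 N fully in), comes out when released. A knob fully on has its underside 14 mm below the spindle's top: 10 mm above the panel before pressing in, 4 mm when pressed in.
- turntable: the round white plastic turntable, 280 mm diameter, its top face 25 mm above the shelf, stiff (does not turn). Origin: centre of its underside.
- knob: loose black plastic knob, 50 g, standing right way up on the turntable. Origin: centre of its underside; z up. Skirt 43 mm diameter, 18 mm high. A 5 mm thick nose sticks out to x = +38 mm at 14 to 22 mm height and shows the +x side. Underside: D-shaped bore 16.6 mm across, 14 mm deep, its flat 4.2 mm from the axis on the +x (nose) side: nose and spindle flat must face the same way.
- knob_grip (a point): middle of the knob's upright grip bar, on its axis 30 mm above its underside; axes as the knob's. The bar is 40 mm long (x), 12 mm thick (y), from 18 to 42 mm above the underside.
- shampoo: bystander on the turntable: closed shampoo bottle, 56 mm diameter, 170 mm tall; origin under its centre
- saucer: bystander on the turntable: white ceramic soap saucer, 84 mm diameter, 16 mm high; origin under its centre
- tweezer: bystander on the turntable: steel tweezer lying flat, 95 mm long along its x, 10 mm high; origin under its centre
- cup: bystander: orange toothbrush cup, 72 mm diameter, 90 mm tall; origin under its centre
- capcase: bystander: clear flat shower cap case, 100 x 70 x 22 mm, gripped by a chrome spring clip; origin under its centre
- nailbrush: bystander: wooden nail brush, 90 x 36 x 28 mm; origin under its centre
- creamjar: bystander: small white cream jar, 56 mm diameter, 50 mm tall; origin under its centre
There are look-alikes about, which are no part of the job. What is shaped like the knob but purple is not meant.

How it is judged:
On the way, in this order (a step that is already met when the one before it is completed fails the run):
1. the round key is pressed down, the others up (value of joint round_key above 0.0035 m and value of joint each of square_key, bar_key below 0.0015 m), for 0.1 s.
2. then the square key is pressed down, the others up (value of joint square_key above 0.0035 m and value of joint each of round_key, bar_key below 0.0015 m), for 0.1 s.
3. then the bar-shaped key is pressed down, the others up (value of joint bar_key above 0.0035 m and value of joint each of round_key, square_key below 0.0015 m), for 0.1 s.
4. then the knob is lifted off the turntable (height (world z) of knob above 0.045 m and horizontal distance between knob and spindle_top above 0.03 m), for 0.1 s.
5. then the knob is fully on the spindle (horizontal distance between knob and spindle_top below 0.003 m and z of knob in the frame of spindle_top below -0.0115 m and angle between the x axis of knob and the x axis of spindle_top, either way round below 0.3 rad and angle between knob's own z axis and vertical below 0.12 rad), for 0.1 s.
At the end, for the whole second after the job is handed in: knob fully on the spindle (underside over 11.5 mm below its top, axes within 3 mm, keyed within 0.3 rad, tilt under 0.12 rad), robot touching it with over 1 N and keeping the spindle over 4.5 mm of its 6 mm in; all keys up (under 1.5 mm); every bystander within 30 mm of its start (all of step 5 and value of joint spindle above 0.0045 m and contact force between any of the fingers, the arm and knob above 1 N and value of joint each of round_key, square_key, bar_key below 0.0015 m and distance of each of shampoo, saucer, tweezer, cup, capcase, nailbrush, creamjar from where it was at the start of the episode below 0.03 m); the arm keeps its last pose, push and grip.
It fails at once if two keys down together (value of joint each of round_key, square_key above 0.0025 m or value of joint each of square_key, bar_key above 0.0025 m or value of joint each of round_key, bar_key above 0.0025 m).
It fails at once if a bystander is shoved more than 30 mm (distance of any of shampoo, saucer, tweezer, cup, capcase, nailbrush, creamjar from where it was at the start of the episode above 0.03 m).
It fails at once if the bottle or the cup is tipped (angle between any of shampoo, cup's own z axis and vertical above 0.5 rad).
It also fails if it takes over 58 s, if anything falls off the work surface, if the arm or the gripper's body presses on something with over 40 N, if the wrist force passes 120 N, or if a joint passes its speed limit or range.

## Robot

A 6-joint arm with a two-finger parallel gripper is mounted at the origin on the work surface. World frame = base frame: x ahead of the robot, y to its left, z up, the work surface at z = 0. Lengths are in m, angles in rad, forces in N, time in s.
With the tool pointing down it reaches from about 0.325 to 0.9 m from the base axis. Payload 6.1 kg.
Tool frame: the origin (TCP) lies at the very end of the fingers, on their centre line; the grasp point (between the pads) lies 19 mm behind it; z points along the fingers, y is the line along which they close (so a half turn about z gives the same grasp; the last joint's range is limited). The gripper opens to 85 mm and grips with 20 to 120 N. Pads are 22 mm wide; open, the fingers measure 114 mm over their backs; the gripper's body (76 mm by 85 mm) begins 54 mm behind the grasp point. The pads swing forward as they close: fully open they stand 13 mm farther back than shut.
Start: joints at [1.157, 0.22, 1.526, -0, 1.395, -0.126], TCP at [0.177, 0.599, 0.231] pointing down, gripper open.
Joint ranges: [-2.98, 2.98], [-0.91, 2.08], [0.09, 2.57], [-1.24, 4.39], [0.2, 2.65], [-2.68, 2.68]. Speed limits (rad/s): [2.57, 2.57, 3.01, 3.14, 3.14, 3.14].

## Interface

Orientations are given as a unit quaternion [w, x, y, z].
In Python, from rig import arm, viewer gives the robot as it stands.
- The arm moves only by the tool servo_tool, never from a script. Its argument "moves" is a list that holds one entry, the list of rows, each a list of 6 numbers: the shift along the world's x, y, z in mm, then the turn, a rotation vector about the world's x, y, z in degrees. A call has 1 to 5 rows; each row shifts and turns the commanded pose from where the row before left it; what a row does not reach is not made up. A row lasts 1/12 s, in which the tool goes at most 41.7 mm and 7.16 degrees, less where a joint would pass 70% of its speed; a pose out of reach is approached as far as the arm can. A call is refused whole if a number of a shift passes 41.7 or a number of a turn 7.16, either way. A call with a gripper value outside its range is refused whole. "hand" is the finger opening in mm, from 0 to 85.4, set as the call begins (left out, the last holds). The fingers move at their own pace and stop on an object; the grip force is fixed at half the most. Time passes only in rows, so rows that do not move let the fingers close. It gives the time, the measured TCP pose, the force, the opening and the grip force at its end, in the units of the state.
- arm.state(): the state, without advancing time (a new reading comes with each control period).
- viewer.snapshot(name): name is "side" or "top"; returns (picture, depth): 480x640x3 uint8, blue, green, red; 480x640 float32, m along the optical axis (not along the pixel's ray), 0 where there is no reading.
- viewer.camera_info(name): a dict with "mtx" (3x3 intrinsics, pixels), "world_from_camera" (4x4, takes a point from camera to world coordinates). Camera axes: x right, y up, looking along -z (the intrinsics and any distortion apply to the point x, -y, -z); pixel columns grow to the right and rows downward; lengths in m; the calibration is good to about 2 mm. A picture is of the moment at which its call begins. camera_info takes no time and is no camera call.
- arm.close_job(): hands the job in; it is judged then, once.
The state is a dict: "t": time; "qpos": joint angles; "joint_vel": joint speeds; "joint_efforts": joint torques, N m; "position": TCP position; "tool_rot": TCP orientation; "wrist_force": force on the tool from outside, world axes, zero at the start; "ft_torque": the same for the moment, N m; "finger_gap": finger opening in m; "finger_force": force on a finger pad.
Only numpy, scipy, OpenCV 4.12 (cv2) and the standard library are available. Lean on these libraries where they do the work, as an engineer would, in place of code of your own. Each camera call takes 0.05 s, during which the arm holds its last target. There are 200 camera calls.

## Working session

There is one attempt and no reset: what is moved stays moved. The work goes in short steps, Python scripts to look and compute and a tool call to move; the robot and the scene stay as the last step left them, time stands still between calls to the robot, and variables do not carry over. Pictures are saved under pics/ and viewed, at most 10 in all, crops included, and the job is handed in when it is done.

Besides the shell and the picture viewer there is one more tool, called after "Emit:" as a command line: name --argument value ..., lists and objects as JSON in quotes. servo_tool: Moves the arm, as the interface text tells. Its arguments: {"type":"object","properties":{"moves":{"type":"array"},"hand":{"type":"number"}},"required":["moves"]}

```bash
mkdir -p pics; cat > h.py <<'E'
import numpy as np, cv2
from rig import arm, viewer
def snap(n):
    im,d=viewer.snapshot(n); return im,d
def pts(n,d):
    c=viewer.camera_info(n);K=np.array(c["mtx"]);T=np.array(c["world_from_camera"])
    v,u=np.mgrid[0:d.shape[0],0:d.shape[1]]
    P=np.stack([(u-K[0,2])/K[0,0]*d,-(v-K[1,2])/K[1,1]*d,-d],-1)
    return P@T[:3,:3].T+T[:3,3]
def ray(n,uv,z):
    c=viewer.camera_info(n);K=np.array(c["mtx"]);T=np.array(c["world_from_camera"])
    r=T[:3,:3]@np.array([(uv[0]-K[0,2])/K[0,0],-(uv[1]-K[1,2])/K[1,1],-1]);o=T[:3,3]
    return o+r*(z-o[2])/r[2]
E
python3 - <<'E'
from h import *
for n in("top","side"):
    im,d=snap(n);cv2.imwrite(f"pics/{n}0.png",im);np.savez(f"{n}0.npz",im=im,d=d)
    c=viewer.camera_info(n);print(n,c)
s=arm.state();print({k:np.round(v,3) for k,v in s.items()})
E
```

```text
top {'mtx': array([[585.61972035,   0.        , 309.11022245],
       [  0.        , 585.61972035, 234.65530851],
       [  0.        ,   0.        ,   1.        ]]), 'world_from_camera': array([[-0.01859196,  0.98846096, -0.15033055,  0.36653376],
       [-0.99980765, -0.01931943, -0.00338   , -0.10309763],
       [-0.0062453 ,  0.15023879,  0.98863001,  1.49480006],
       [ 0.        ,  0.        ,  0.        ,  1.        ]])}
side {'mtx': array([[444.13742386,   0.        , 321.91239076],
       [  0.        , 444.13742386, 233.30028477],
       [  0.        ,   0.        ,   1.        ]]), 'world_from_camera': array([[-0.80615715,  0.2937026 , -0.51366275,  0.12627873],
       [-0.59153491, -0.42063637,  0.68786008,  0.53621735],
       [-0.01403894,  0.85837278,  0.51283436,  0.55164405],
       [ 0.        ,  0.        ,  0.        ,  1.        ]])}
{'t': np.float64(0.1), 'qpos': array([ 1.157,  0.221,  1.527, -0.   ,  1.395, -0.126]), 'joint_vel': array([-0.   , -0.   , -0.001, -0.001, -0.   , -0.   ]), 'joint_efforts': array([ 2.0000e-03, -4.9824e+01, -3.9055e+01, -0.0000e+00,  6.0000e-03,
       -0.0000e+00]), 'position': array([0.177, 0.599, 0.23 ]), 'tool_rot': array([-0.   ,  0.143,  0.99 , -0.001]), 'wrist_force': array([-0.014,  0.296, -0.116]), 'ft_torque': array([-0.028,  0.022, -0.027]), 'finger_force': np.float64(0.0), 'finger_gap': np.float64(0.085)}
```

View pics/top0.png

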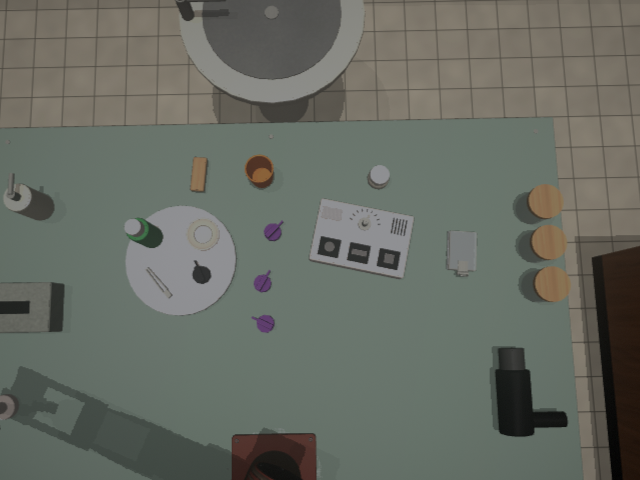

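View pics/side0.png

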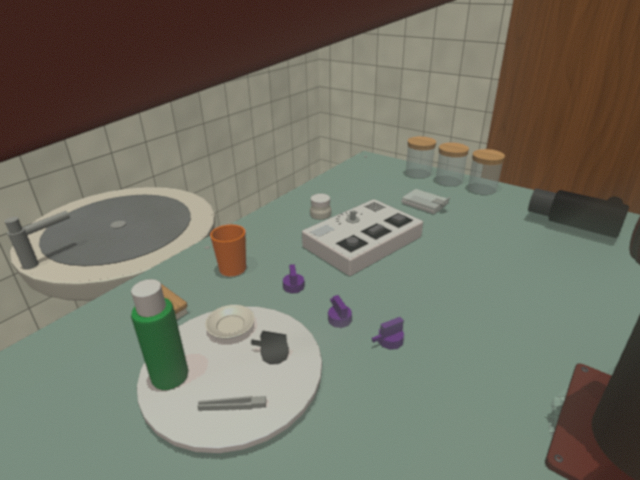

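The top view shows the box at about (362,238). Its keys, left to right, are (329,247), (358,253) and (388,259), and the spindle is at (364,223). Knob candidates are black at (201,273) on the turntable and purple at (273,231), (263,283) and (265,323). I choose the black one and will check it in a close crop, together with the box.

```bash
python3 - <<'E'
from h import *
z=np.load("top0.npz");im=z["im"];d=z["d"]
a=cv2.resize(im[190:290,305:420],None,fx=5,fy=5,interpolation=cv2.INTER_CUBIC)
b=cv2.resize(im[250:296,180:222],None,fx=5,fy=5,interpolation=cv2.INTER_CUBIC)
c=np.zeros((500,790,3),np.uint8);c[:,:575]=a;c[:230,580:790]=b
cv2.imwrite("pics/crop0.png",np.clip(c*1.3,0,255).astype(np.uint8))
P=pts("top",d)
for u,v in[(329,247),(358,253),(388,259),(364,223),(345,230),(201,273),(180,285)]:print((u,v),P[v,u].round(4))
# box panel plane mask
m=((P[...,2]>.035)&(P[...,2]<.075)&(P[...,0]>.1)&(np.arange(640)>300)&(np.arange(640)<420)&(np.arange(480)[:,None]>192)&(np.arange(480)[:,None]<285)).astype(np.uint8)
cs=max(cv2.findContours(m,0,2)[0],key=cv2.contourArea)
r=cv2.minAreaRect(cs);print(r)
q=np.array([ray("top",p,.045) for p in cv2.boxPoints(r)]);print(q.round(4),q.mean(0).round(4),np.linalg.norm(np.diff(q,axis=0),axis=1))
# dark key surrounds
g=im.max(2);k=((g<70)&(m>0)).astype(np.uint8)
n,l,st,ce=cv2.connectedComponentsWithStats(k)
for i in range(1,n):
    if st[i,4]>60:print(st[i],ray("top",ce[i],.048).round(4))
# knob
hs=cv2.cvtColor(im,cv2.COLOR_BGR2HSV)
k=np.zeros_like(m);k[250:296,180:222]=(g[250:296,180:222]<75);n,l,st,ce=cv2.connectedComponentsWithStats(k)
for i in range(1,n):
    if st[i,4]>30:print(st[i],ce[i],ray("top",ce[i],.05).round(4))
E
```

```text
(329, 247) [ 0.5523 -0.1466  0.0646]
(358, 253) [ 0.5381 -0.2189  0.0474]
(388, 259) [ 0.5205 -0.2913  0.0589]
(364, 223) [ 0.61   -0.2344  0.0678]
(345, 230) [ 0.5956 -0.1878  0.0541]
(201, 273) [0.4943 0.1685 0.0635]
(180, 285) [0.4686 0.2282 0.0252]
((361.76922607421875, 237.84388732910156), (96.49329376220703, 63.52655792236328), 11.181754112243652)
[[ 0.5241 -0.0949  0.045 ]
 [ 0.6819 -0.129   0.045 ]
 [ 0.6291 -0.3658  0.045 ]
 [ 0.4731 -0.3282  0.045 ]] [ 0.5771 -0.2294  0.045 ] [0.16135553 0.24262441 0.16043948]
[318 237  23  21 274] [ 0.5547 -0.1464  0.048 ]
[347 243  23  21 274] [ 0.5384 -0.2195  0.048 ]
[377 249  23  21 269] [ 0.5219 -0.2925  0.048 ]
[193 261  18  23 258] [200.91860465 273.82945736] [0.4935 0.1712 0.05  ]
```

View pics/crop0.png

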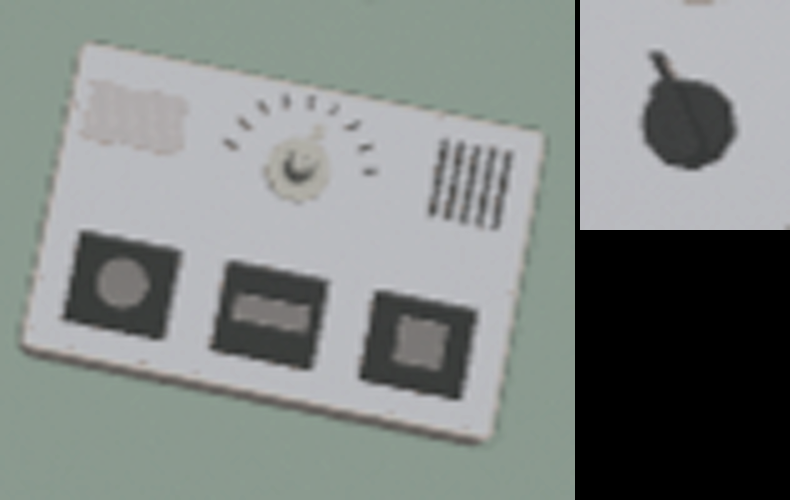

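Left is round, middle is bar and right is square. The black knob is confirmed, with its nose towards the upper left. The hub tooth points to the upper right, at about crop (319,130). Next I close the fingers and go above the round key.

Emit:
servo_tool --moves '[[[17,-34,0,0,0,0],[17,-34,0,0,0,0],[17,-34,0,0,0,0],[17,-34,0,0,0,0],[17,-34,0,0,0,0]]]' --hand 0

```text
t: 0.52
position: [0.2625, 0.4275, 0.2307]
tool_rot: [-0.0, 0.143, 0.99, -0.0]
wrist_force: [0.3, -0.5, 0.6]
finger_gap: 0.0259
finger_force: 0.0
```

Emit:
servo_tool --moves '[[[17,-34,0,0,0,0],[17,-34,0,0,0,0],[17,-34,0,0,0,0],[17,-34,0,0,0,0],[17,-34,0,0,0,0]]]'

```text
t: 0.93
position: [0.3475, 0.2575, 0.2311]
tool_rot: [-0.0, 0.143, 0.99, -0.0]
wrist_force: [0.6, 0.4, -0.6]
finger_gap: 0.0002
finger_force: 0.0
```

Emit:
servo_tool --moves '[[[17,-34,0,0,0,0],[17,-34,0,0,0,0],[17,-34,0,0,0,0],[17,-34,0,0,0,0],[17,-34,0,0,0,0]]]'

```text
t: 1.35
position: [0.4326, 0.0874, 0.2311]
tool_rot: [-0.0, 0.143, 0.99, 0.0]
wrist_force: [0.3, 0.9, 0.6]
finger_gap: -0.0
finger_force: 0.0
```

Emit:
servo_tool --moves '[[[17,-34,-20,0,0,0],[17,-34,-20,0,0,0],[17,-34,-20,0,0,0],[17,-34,-20,0,0,0],[17,-34,-20,0,0,0]]]'

```text
t: 1.77
position: [0.515, -0.0774, 0.1331]
tool_rot: [-0.0, 0.144, 0.99, 0.0]
wrist_force: [0.5, -0.1, 1.5]
finger_gap: -0.0001
finger_force: 0.0
```

```bash
python3 - <<'E'
from h import *
z=np.load("top0.npz");im=z["im"]
g=im.max(2).astype(float)
f=cv2.cvtColor(im,cv2.COLOR_BGR2HSV)
b=lambda u,v:np.degrees(np.arctan2(v,u))
hub=np.array([.6116,-.2359])
print("gray patch");print(g[210:234,354:378].astype(int))
print("sat");print(f[210:234,354:378,1])
n=ray("top",(180+(655-580)/5,250+58/5),.043);c=ray("top",(200.9,273.8),.05)
print(n,c)
E
```

```text
gray patch
[[147 147 127 114 147 147 147 123  97 137 147 147 125 109 145 147 147 140
  137 146 147 146 145 144]
 [147 147 128  98 122 147 147 130 118 145 147 147 126 111 147 147 147 129
  117 147 147 147 147 147]
 [147 147 145 124 117 147 147 145 143 147 147 148 144 142 147 147 131 108
  131 148 147 147 147 147]
 [146 147 147 144 142 147 147 147 147 147 147 147 147 147 147 146 144 142
  145 147 147 147 147 147]
 [121 147 147 147 148 147 147 147 147 147 147 147 147 146 143 144 147 147
  147 147 147 131 111 136]
 [103 128 147 147 147 147 147 147 147 146 147 147 147 139 134 136 142 147
  147 135 107  89 117 145]
 [141 144 147 148 147 147 148 147 148 147 147 147 146 139 134 137 144 147
  147 145 140 139 143 147]
 [147 148 147 147 147 147 147 147 144 139 139 141 138 133 131 134 146 147
  147 147 147 146 147 147]
 [147 147 148 147 147 147 144 138 134 134 135 136 136 136 137 145 147 147
  147 147 147 147 147 147]
 [147 147 147 147 147 139 132 135 132 133 134 135 135 135 135 137 147 147
  147 148 147 147 131  94]
 [147 147 147 146 144 137 133 133 121 110 129 136 134 135 135 135 142 147
  147
[... 2510 characters left out ...]
4 12  6  5  7  7  7  7  7  7]
 [ 7  7  7  7  2 16 13 12 13 10 12 10 13 14 13 14  6  7  7  7  7  7  7  7]
 [ 7  7  7  7  6  7 13 15 12 14 14 14 13 11 13  8  4  7  7  7  7  7  7  7]
 [ 7  7  7  7  7  4  6 11 11 11 13 13 13 13 10  0  5  7  7  7  7  7  7  9]
 [ 7  7  7  7  7  5  6  4 14 12 13 13 15 10  4  5  7  7  7  7  5  7  5  7]
 [ 5  7  7  7  7  7  7  5  4  4  2  2  4  5  7  7  7  7  5  7  7  7  7  7]
 [ 7  7  7  7  7  7  7  7  7  5  7  7  7  7  5  7  7  7  7  7  7  7  5  7]
 [ 7  7  7  7  7  7  7  5  5  7  7  7  5  7  7  7  7  9  9  7  7  9  7  7]
 [ 7  7  7  7  7  7  7  5  7  7  7  7  7  7  7  9  7  7  7  7  7  7  7  7]]
[0.52491447 0.18758371 0.043     ] [0.49354935 0.17124973 0.05      ]
```

Emit:
servo_tool --moves '[[[19,-33,-20,0,0,0],[19,-32,-20,0,0,0],[0,0,-20,0,0,0],[0,0,-12,0,0,0],[0,0,-5,0,0,0]]]'

```text
t: 2.18
position: [0.5496, -0.1384, 0.0551]
tool_rot: [-0.003, 0.144, 0.99, 0.001]
wrist_force: [-1.5, -0.7, 1.8]
finger_gap: 0.0002
finger_force: 1.0
```

Emit:
servo_tool --moves '[[[0,0,-4,0,0,0],[0,0,-1,0,0,0],[0,0,0,0,0,0]]]'

```text
t: 2.43
position: [0.5522, -0.1383, 0.0542]
tool_rot: [0.0, 0.143, 0.99, -0.0]
wrist_force: [-0.7, 0.3, 3.1]
finger_gap: -0.0001
finger_force: 1.2
```

```bash
python3 - <<'E'
from h import *
A=lambda v:np.degrees(np.arctan2(v[1],v[0]))
t=ray("top",(368.2,215.4),.047);h=ray("top",(364.1,223.6),.047);print("hub",h,"tooth ang",A(t-h),A(t[:2]-[.6116,-.2359]),np.linalg.norm(t-h))
z=np.load("top0.npz");im=z["im"];d=z["d"];g=im.max(2)
print(g[258:288,188:214])
P=pts("top",d)
k=np.zeros(g.shape,bool);k[255:290,185:215]=P[255:290,185:215,2]>.055
print(k.sum(),P[k].mean(0),P[k][:,2].max())
q=P[k][:,:2].astype(np.float32);print(cv2.minAreaRect(q))
E
```

```text
hub [ 0.61201431 -0.23647109  0.047     ] tooth ang -27.95022133720537 -28.689573142051447 0.02341078044461701
[[147 147 147 147 147 147 148 147 147 147 147 147 147 148 147 148 148 147
  147 148 148 148 147 147 147 147]
 [147 147 147 148 147 147 147 148 147 147 147 148 147 147 147 147 147 147
  148 147 148 148 147 148 148 147]
 [147 147 147 147 147 132 103  96 114 147 147 147 147 147 148 147 147 147
  147 147 147 147 147 147 147 147]
 [147 147 147 147 147 129  81  56  70 117 147 147 148 147 147 147 148 147
  147 147 147 147 147 147 147 147]
 [148 147 147 147 147 145 115  51  63 100 133 147 147 147 147 147 147 148
  148 148 147 147 148 147 147 147]
 [147 147 147 147 147 147 128  75  51  87 130 147 147 147 147 147 147 148
  148 148 147 148 147 147 147 147]
 [147 147 147 147 147 147 144 116  49  64 101 132 147 147 147 148 147 148
  147 147 148 147 147 147 147 147]
 [146 147 148 147 147 148 147 128  74  49  75 108 124 134 147 147 148 147
  147 147 147 147 147 147 147 147]
 [147 147 148 147 147 147 131  85  55  50  54  58  64  70  76  78 102 124
  134 147 147 147 147 147 147 148]
 [147 14
[... 1745 characters left out ...]
 147 147 148 146 147 148 143 137 127 107  92  59  55  60 106 138
  141 145 147 147 147 147 148 147]
 [147 147 147 147 147 147 147 147 147 147 145 142 141 138 137 138 142 147
  147 146 147 147 147 147 146 147]
 [147 147 147 147 147 147 147 147 147 147 147 146 148 147 147 147 147 147
  147 147 147 147 147 147 147 147]
 [147 147 147 147 147 147 147 147 147 147 147 147 147 147 147 147 147 147
  147 147 147 147 147 147 147 147]
 [147 147 147 147 146 147 148 146 147 147 147 147 146 147 147 147 147 147
  148 147 147 147 146 147 147 147]]
97 [0.48658823 0.15745688 0.13993308] 1.494800058812116
((0.42748337984085083, 0.04667029529809952), (0.3217751979827881, 0.03227829560637474), 62.127254486083984)
```

Emit:
servo_tool --moves '[[[0,0,8,0,0,0],[2,-8,0,0,0,0],[0,0,-8,0,0,0],[0,0,-5,0,0,0],[0,0,0,0,0,0]]]'

```text
t: 2.85
position: [0.5561, -0.1484, 0.0509]
tool_rot: [0.002, 0.144, 0.99, -0.001]
wrist_force: [-1.2, -1.0, 13.4]
finger_gap: 0.0003
finger_force: 6.8
```

Emit:
servo_tool --moves '[[[0,0,0,0,0,0],[0,0,0,0,0,0]]]'

```text
t: 3.02
position: [0.5561, -0.1484, 0.0509]
tool_rot: [0.002, 0.143, 0.99, -0.001]
wrist_force: [-2.2, -0.4, 15.2]
finger_gap: -0.0003
finger_force: 8.0
```

Round key is fully down (15 N on its stop). Next, the square key.

Emit:
servo_tool --moves '[[[0,0,25,0,0,0],[-6,-24,0,0,0,0],[-6,-24,0,0,0,0],[-6,-24,0,0,0,0],[-6,-24,0,0,0,0]]]'

```text
t: 3.43
position: [0.5294, -0.2438, 0.0725]
tool_rot: [-0.0, 0.143, 0.99, 0.0]
wrist_force: [0.4, -0.4, -0.2]
finger_gap: 0.0001
finger_force: 0.0
```

Emit:
servo_tool --moves '[[[-5,-24,0,0,0,0],[-5,-24,0,0,0,0],[0,0,0,0,0,0]]]'

```text
t: 3.68
position: [0.5188, -0.2951, 0.0726]
tool_rot: [-0.0, 0.145, 0.989, -0.001]
wrist_force: [-0.3, 0.0, 0.6]
finger_gap: -0.0002
finger_force: 0.0
```

Emit:
servo_tool --moves '[[[0,0,-12,0,0,0],[0,0,-8,0,0,0],[0,0,-5,0,0,0],[0,0,0,0,0,0],[0,0,0,0,0,0]]]'

```text
t: 4.1
position: [0.52, -0.2908, 0.0507]
tool_rot: [-0.001, 0.142, 0.99, -0.001]
wrist_force: [-11.5, 3.0, 25.4]
finger_gap: -0.0001
finger_force: 12.9
```

Emit:
servo_tool --moves '[[[0,0,28,0,0,0],[6,24,0,0,0,0],[6,24,0,0,0,0],[6,23,0,0,0,0],[0,0,0,0,0,0]]]'

```text
t: 4.52
position: [0.5379, -0.2145, 0.0744]
tool_rot: [-0.001, 0.141, 0.99, 0.001]
wrist_force: [0.3, -0.3, -0.8]
finger_gap: 0.0002
finger_force: 0.0
```

Emit:
servo_tool --moves '[[[0,0,0,0,0,0],[0,0,-12,0,0,0],[0,0,-8,0,0,0],[0,0,-5,0,0,0],[0,0,0,0,0,0]]]'

```text
t: 4.93
position: [0.5377, -0.2204, 0.0511]
tool_rot: [-0.001, 0.144, 0.99, 0.001]
wrist_force: [-1.7, 3.0, 5.4]
finger_gap: -0.0003
finger_force: 2.3
```

Emit:
servo_tool --moves '[[[0,0,0,0,0,0],[0,0,0,0,0,0]]]'

```text
t: 5.1
position: [0.5376, -0.2204, 0.051]
tool_rot: [-0.001, 0.144, 0.99, 0.001]
wrist_force: [-2.0, 3.2, 7.7]
finger_gap: -0.0002
finger_force: 3.9
```

```bash
python3 - <<'E'
from h import *
A=lambda v:np.degrees(np.arctan2(v[1],v[0]))
c=ray("top",(201.2,274.2),.037);n=ray("top",(195.4,260.3),.045)
print(c,n,A(n-c),np.linalg.norm(n-c))
a=ray("top",(199,267),.06);b=ray("top",(205,281),.06);print("bar edge",A(a-b))
z=np.load("top0.npz");P=pts("top",z["d"])
k=np.zeros(P.shape[:2],bool);k[262:286,190:213]=(P[262:286,190:213,2]>.053)&(P[262:286,190:213,2]<.08)
q=P[k][:,:2].astype(np.float32);print(k.sum(),P[k].mean(0),cv2.minAreaRect(q))
v=cv2.PCACompute(q,None)[1][0];print("pca",A(v))
z=np.load("side0.npz");im=z["im"];P=pts("side",z["d"])
g=im.max(2);k=np.zeros(g.shape,bool);k[320:370,245:300]=(g[320:370,245:300]<80)
for lo,hi in((.05,.08),(.03,.043),(.0,.1)):
    m=k&(P[...,2]>lo)&(P[...,2]<hi);q=P[m]
    if len(q)>5:print(lo,len(q),q.mean(0),cv2.minAreaRect(q[:,:2].astype(np.float32)),A(cv2.PCACompute(q[:,:2].astype(np.float32),None)[1][0]))
s=arm.state();print(s["qpos"],s["position"],s["tool_rot"])
cv2.imwrite("pics/knobside.png",cv2.resize(im[315:375,235:310],None,fx=6,fy=6,interpolation=cv2.INTER_CUBIC))
E
```

```text
[0.49367811 0.17295973 0.037     ] [0.5279306  0.18622081 0.045     ] 21.164243320844427 0.03759108063970198
bar edge 23.444513867264234
94 [0.49342268 0.17167201 0.0660272 ] ((0.4959218204021454, 0.17361778020858765), (0.04546535387635231, 0.012722466140985489), 22.43889045715332)
pca 23.1345
0.05 252 [0.49304347 0.17881633 0.06229877] ((0.49378105998039246, 0.1768273264169693), (0.04047493636608124, 0.012015650048851967), 22.523298263549805) 23.761435
0.03 128 [0.48140567 0.18730045 0.03618125] ((0.4922633767127991, 0.18824966251850128), (0.04859541729092598, 0.021444424986839294), 20.956256866455078) 36.689953
0.0 448 [0.49113284 0.18241431 0.05181989] ((0.49700063467025757, 0.18679484724998474), (0.05675596371293068, 0.02796361595392227), 22.523298263549805) 11.844327
[-5.25053749e-01  3.13521049e-01  1.77760655e+00  6.88612979e-04
  1.05181692e+00 -1.80717353e+00] [ 0.53760988 -0.22036643  0.05097254] [-5.16484825e-04  1.44006771e-01  9.89576426e-01  5.28622529e-04]
```

View pics/knobside.png

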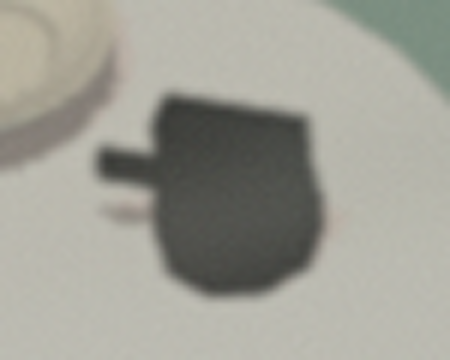

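Emit:
servo_tool --moves '[[[0,0,35,0,0,0],[0,10,35,0,0,0],[-4,30,0,0,0,6.5],[-4,35,0,0,0,6.5],[-4,35,0,0,0,6.5]]]' --hand 42

```text
t: 5.52
position: [0.5257, -0.1104, 0.1209]
tool_rot: [0.0, -0.028, 1.0, -0.0]
wrist_force: [0.8, 0.8, -0.2]
finger_gap: 0.042
finger_force: 0.0
```

Emit:
servo_tool --moves '[[[-4,35,0,0,0,6.5],[-4,35,0,0,0,6.5],[-4,35,0,0,0,6.5],[-4,35,0,0,0,0],[-4,35,0,0,0,0]]]'

```text
t: 5.93
position: [0.5052, 0.0656, 0.1201]
tool_rot: [-0.001, -0.195, 0.981, 0.0]
wrist_force: [0.6, -0.1, 0.6]
finger_gap: 0.0421
finger_force: 0.0
```

Emit:
servo_tool --moves '[[[-4,35,0,0,0,0],[-4,35,0,0,0,0],[-4,30,0,0,0,0],[0,0,0,0,0,0],[0,0,0,0,0,0]]]'

```text
t: 6.35
position: [0.4933, 0.1655, 0.1201]
tool_rot: [-0.001, -0.196, 0.981, -0.0]
wrist_force: [-0.3, -1.1, -0.5]
finger_gap: 0.0421
finger_force: 0.0
```

Emit:
servo_tool --moves '[[[1,7,0,0,0,0],[0,0,-25,0,0,0],[0,0,-22,0,0,0],[0,0,-15,0,0,0],[0,0,-10,0,0,0]]]'

```text
t: 6.77
position: [0.4941, 0.1702, 0.0468]
tool_rot: [-0.002, -0.194, 0.981, -0.0]
wrist_force: [0.5, -0.6, -0.4]
finger_gap: 0.0422
finger_force: 0.0
```

```bash
python3 - <<'E'
from h import *
im,d=snap("side");cv2.imwrite("pics/s1.png",cv2.resize(im[260:420,180:380],None,fx=4,fy=4,interpolation=cv2.INTER_CUBIC));print(arm.state()["position"],arm.state()["wrist_force"])
E
```

```text
[0.49315916 0.17017562 0.045608  ] [-2.45358875 -0.85659205 -0.86794491]
```

View pics/s1.png

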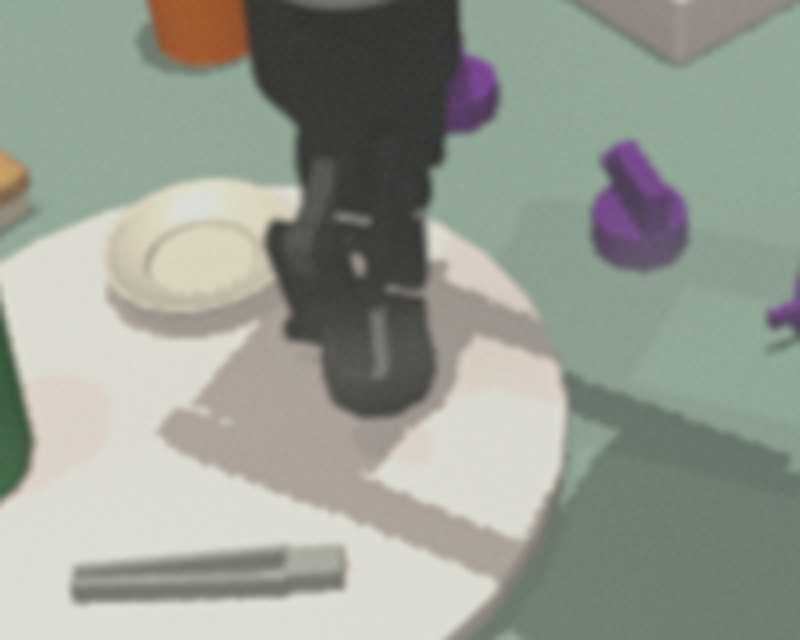

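The crop shows the fingers straddling the black knob at (375,340), clear of the saucer at (210,250). Now I close and lift.

Emit:
servo_tool --moves '[[[0,1,0,0,0,0],[0,0,0,0,0,0],[0,0,0,0,0,0],[0,0,0,0,0,0],[0,0,0,0,0,0]]]' --hand 0

```text
t: 7.23
position: [0.4961, 0.173, 0.0505]
tool_rot: [0.001, -0.195, 0.981, -0.0]
wrist_force: [0.6, -0.3, 2.5]
finger_gap: 0.0107
finger_force: 60.9
```

Emit:
servo_tool --moves '[[[0,0,0,0,0,0],[0,0,10,0,0,0],[0,0,25,0,0,0],[0,0,25,0,0,0],[0,0,25,0,0,0]]]'

```text
t: 7.65
position: [0.4942, 0.1729, 0.1353]
tool_rot: [-0.001, -0.195, 0.981, 0.0]
wrist_force: [0.0, -0.3, 0.3]
finger_gap: 0.0106
finger_force: 60.5
```

```bash
python3 - <<'E'
from h import *
im,d=snap("side");im2,_=snap("top");s=arm.state();print({k:np.round(s[k],4) for k in("position","tool_rot","finger_gap","finger_force")})
c=np.hstack([cv2.resize(im[180:340,180:300],None,fx=3.3,fy=3.3,interpolation=cv2.INTER_CUBIC)[:520],cv2.resize(im2[220:320,160:235],None,fx=5,fy=5.2,interpolation=cv2.INTER_CUBIC)[:520]]);cv2.imwrite("pics/s2.png",c)
E
```

```text
{'position': array([0.4981, 0.1736, 0.1396]), 'tool_rot': array([ 0.0043, -0.1953,  0.9807,  0.    ]), 'finger_gap': np.float64(0.0102), 'finger_force': np.float64(60.4916)}
```

View pics/s2.png

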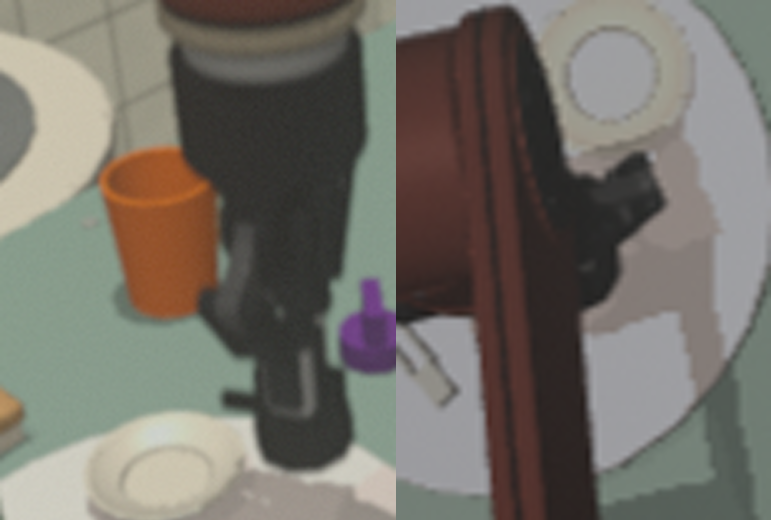

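The knob is held upright and level, with its nose along the bar. Now I carry it above the spindle and turn it by about -51 degrees.

Emit:
servo_tool --moves '[[[9,-34,0,0,0,-6.4],[9,-34,0,0,0,-6.4],[9,-34,0,0,0,-6.4],[10,-34,0,0,0,-6.4],[10,-34,0,0,0,-6.4]]]'

```text
t: 8.17
position: [0.5415, 0.0016, 0.1339]
tool_rot: [-0.0, 0.085, 0.996, 0.0]
wrist_force: [0.0, 0.5, -0.8]
finger_gap: 0.0106
finger_force: 60.5
```

Emit:
servo_tool --moves '[[[10,-34,0,0,0,-6.4],[10,-34,0,0,0,-6.4],[10,-34,0,0,0,-6.4],[10,-34,0,0,0,0],[10,-34,0,0,0,0]]]'

```text
t: 8.58
position: [0.5916, -0.1686, 0.1336]
tool_rot: [-0.001, 0.248, 0.969, 0.0]
wrist_force: [0.5, 0.8, 0.2]
finger_gap: 0.0104
finger_force: 60.5
```

Emit:
servo_tool --moves '[[[10,-34,0,0,0,0],[9,-34,0,0,0,0],[0,0,0,0,0,0],[0,0,0,0,0,0]]]'

```text
t: 8.92
position: [0.6104, -0.2367, 0.1333]
tool_rot: [-0.001, 0.249, 0.968, 0.0]
wrist_force: [-0.2, 1.4, -0.7]
finger_gap: 0.0102
finger_force: 60.5
```

Emit:
servo_tool --moves '[[[1,0,-20,0,0,0],[0,0,-13,0,0,0],[0,0,0,0,0,0],[0,0,0,0,0,0]]]'

```text
t: 9.25
position: [0.6106, -0.2332, 0.0994]
tool_rot: [-0.002, 0.247, 0.969, 0.001]
wrist_force: [0.3, 0.2, -0.7]
finger_gap: 0.0107
finger_force: 60.5
```

```bash
python3 - <<'E'
from h import *
im,d=snap("side");im2,_=snap("top");s=arm.state();print({k:np.round(s[k],4) for k in("position","tool_rot","finger_gap")})
np.savez("fit.npz",s=im,t=im2)
c=np.hstack([cv2.resize(im[170:260,310:390],None,fx=5,fy=5,interpolation=cv2.INTER_CUBIC),cv2.resize(im2[190:280,325:405],None,fx=5,fy=5,interpolation=cv2.INTER_CUBIC)]);cv2.imwrite("pics/s3.png",np.clip(c*1.3,0,255).astype(np.uint8))
# projection of expected spindle points in the side view
def proj(n,p):
    c=viewer.camera_info(n);K=c["mtx"];T=np.linalg.inv(c["world_from_camera"]);q=T[:3,:3]@p+T[:3,3];return K[0,0]*q[0]/-q[2]+K[0,2],K[1,1]*-q[1]/-q[2]+K[1,2]
for z in(.047,.069,.075):print(z,proj("side",np.array([.612,-.236,z])),proj("top",np.array([.612,-.236,z])))
E
```

```text
{'position': array([ 0.6122, -0.2344,  0.1017]), 'tool_rot': array([1.000e-04, 2.473e-01, 9.689e-01, 0.000e+00]), 'finger_gap': np.float64(0.01)}
0.047 (np.float64(352.80862146000504), np.float64(218.6416238744507)) (np.float64(363.91220625538017), np.float64(223.60927023016083))
0.069 (np.float64(353.0142325886133), np.float64(210.323552863431)) (np.float64(364.68083843253623), np.float64(222.10456051135398))
0.075 (np.float64(353.0710938365626), np.float64(208.02321094410337)) (np.float64(364.8944948202122), np.float64(221.68629693538634))
```

View pics/s3.png

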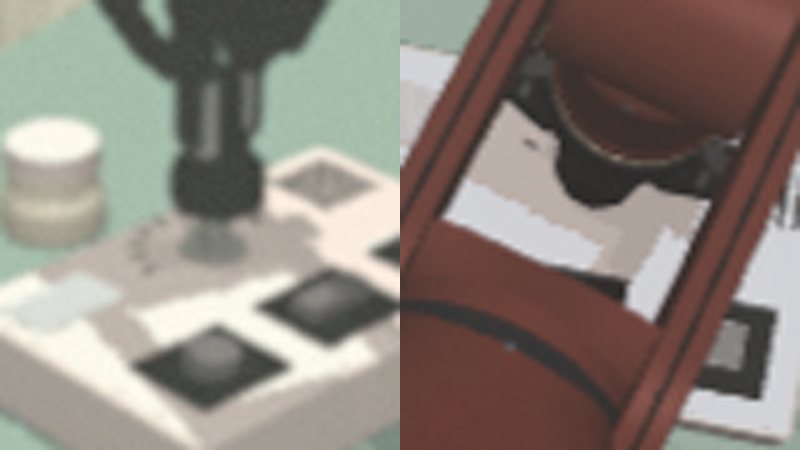

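The left part shows the skirt at crop (170–265, 180) over the hub at (213,243), so the knob is nearly centred. The right part shows the skirt's near edge at about (595,205). I'll take sub-pixel edges next.

```bash
python3 - <<'E'
from h import *
z=np.load("fit.npz");g=z["s"].max(2).astype(float)
def mid(row,lo,hi,a,b):
    seg=g[row,lo:hi];x=np.arange(lo,hi);th=(a+b)/2
    i=np.where(seg<th)[0];i0,i1=i[0],i[-1]
    l=x[i0]-(th-seg[i0])/(seg[i0-1]-seg[i0]);r=x[i1]+(th-seg[i1])/(seg[i1+1]-seg[i1]);return l.round(2),r.round(2),((l+r)/2).round(2)
for r in range(202,214):
    print(r,g[r,338:370].astype(int))
for r in range(203,212):
    try:print(r,mid(r,338,370,50,130))
    except Exception as e:print(r,e)
h=np.load("side0.npz")["im"]; print("hub, start")
for r in range(212,224):print(r,cv2.cvtColor(h,cv2.COLOR_BGR2GRAY)[r,338:370])
t=z["t"].max(2);print("top")
for r in range(222,236):print(r,t[r,352:378])
E
```

```text
202 [147 147 148 145 149 137 111  76  50  53  55  56  62  65  60  57  55  52
  55  53  56  50  54  66  96 128 146 162 168 177 183 186]
203 [148 148 146 148 143 130  97  66  52  48  53  54  53  54  54  55  53  51
  55  52  53  51  46  57  88 131 161 175 184 186 182 172]
204 [147 146 146 148 142 121  90  57  53  54  52  53  52  53  50  53  52  53
  52  54  52  53  52  55  93 142 175 184 179 170 160 144]
205 [145 147 146 146 141 120  86  59  55  51  53  53  50  53  54  53  55  53
  52  50  54  53  51  54  87 136 163 163 150 136 125 117]
206 [146 147 147 148 143 119  85  58  49  54  54  54  54  53  51  53  51  51
  54  53  55  49  50  54  85 131 151 142 128 113 110 111]
207 [146 145 146 147 141 119  85  60  49  53  52  53  53  53  54  55  55  53
  53  54  51  54  50  54  94 147 167 162 142 124 116 118]
208 [146 148 147 146 144 121  87  55  50  52  51  55  52  53  54  53  50  54
  54  51  52  51  53  53  99 156 185 185 177 160 145 135]
209 [147 148 147 148 144 128  96  65  54  52  53  54  56  53  50  55  56  53
  53  54  53  53  50  56  99 156 189 194 194 187 178 166]
210 [146 148 144 147
[... 3590 characters left out ...]

  89 129 134 134 134 133 133 130]
230 [144 144 145 145 145 145 141 128  96  52  35  37  36  35  36  34  44  91
 129 134 134 134 134 134 134 134]
231 [145 144 145 145 144 144 145 141 131 121  96  64  71  76  94 113 125 129
 134 134 134 134 134 134 135 135]
232 [145 144 145 144 145 145 144 144 143 139 130 126 126 128 129 132 134 134
 134 134 134 134 134 134 134 134]
233 [160 154 144 145 144 144 145 145 145 144 143 139 134 135 134 134 134 134
 134 135 134 134 134 134 134 134]
234 [165 163 153 145 144 145 144 144 145 145 145 144 143 140 134 135 133 134
 134 134 135 134 133 135 135 134]
235 [165 165 163 160 160 154 145 144 145 144 145 144 144 144 143 143 139 134
 134 134 135 134 134 134 134 141]
```

```bash
python3 - <<'E'
from h import *
for z in(.074,.078):
  g=np.load("fit.npz")["t"].max(2)
  e=[]
  for r in range(221,231):
    row=g[r,350:368].astype(float);i=np.where(row<90)[0][0];c=350+i-(90-row[i])/(row[i-1]-row[i]);e.append(ray("top",(c,r),z)[:2])
  for c in range(361,367):
    col=g[224:236,c].astype(float);i=np.where(col>90)[0][0];r=224+i-(col[i]-90)/(col[i]-col[i-1]);e.append(ray("top",(c,r),z)[:2])
  e=np.array(e)
  from scipy.optimize import least_squares
  f=least_squares(lambda p:np.hypot(*(e-p).T)-.0215,[.612,-.235]);print(z,f.x,np.abs(f.fun).max())
E
```

```text
0.074 [ 0.6099353  -0.23454579] 0.0007512323689783142
0.078 [ 0.60929987 -0.23422708] 0.0007466679622897335
```

By the same camera, the knob centre (0.6096,-0.2344) is about 2 mm off the spindle (0.612,-0.236). I shift by (+2,-2) and descend gently.

Emit:
servo_tool --moves '[[[2,-2,0,0,0,0],[0,0,0,0,0,0],[0,0,-4,0,0,0],[0,0,-3,0,0,0],[0,0,0,0,0,0]]]'

```text
t: 9.77
position: [0.6135, -0.2369, 0.0933]
tool_rot: [-0.001, 0.248, 0.969, 0.0]
wrist_force: [-0.2, -0.7, 0.4]
finger_gap: 0.0105
finger_force: 60.5
```

Emit:
servo_tool --moves '[[[0,0,-3,0,0,0],[0,0,-2,0,0,0],[0,0,0,0,0,0],[0,0,0,0,0,0]]]'

```text
t: 10.1
position: [0.6138, -0.2371, 0.0888]
tool_rot: [-0.0, 0.248, 0.969, 0.0]
wrist_force: [0.2, -0.1, -0.1]
finger_gap: 0.011
finger_force: 60.5
```

Emit:
servo_tool --moves '[[[0,0,-2,0,0,0],[0,0,-2,0,0,0],[0,0,0,0,0,0]]]'

```text
t: 10.35
position: [0.6138, -0.237, 0.0847]
tool_rot: [-0.0, 0.248, 0.969, 0.0]
wrist_force: [0.5, 0.5, -1.0]
finger_gap: 0.0102
finger_force: 60.6
```

Emit:
servo_tool --moves '[[[0,0,-2,0,0,0],[0,0,-2,0,0,0],[0,0,0,0,0,0]]]'

```text
t: 10.6
position: [0.6137, -0.2371, 0.0806]
tool_rot: [-0.0, 0.248, 0.969, 0.0]
wrist_force: [-0.2, 0.6, -0.1]
finger_gap: 0.0105
finger_force: 60.6
```

It is sliding on without resistance. Next I press it in against the spring.

Emit:
servo_tool --moves '[[[0,0,-2,0,0,0],[0,0,-2,0,0,0],[0,0,0,0,0,0]]]'

```text
t: 10.85
position: [0.614, -0.2372, 0.0773]
tool_rot: [0.0, 0.248, 0.969, -0.0]
wrist_force: [-1.7, 0.7, 4.3]
finger_gap: 0.0106
finger_force: 61.0
```

Emit:
servo_tool --moves '[[[0,0,-2,0,0,0],[0,0,-2,0,0,0],[0,0,0,0,0,0],[0,0,0,0,0,0]]]'

```text
t: 11.18
position: [0.6142, -0.2373, 0.0743]
tool_rot: [0.0, 0.248, 0.969, -0.0]
wrist_force: [-4.0, 2.3, 7.7]
finger_gap: 0.0104
finger_force: 61.7
```

Emit:
servo_tool --moves '[[[-0.5,0.3,-1.5,0,0,0],[0,0,-1,0,0,0],[0,0,0,0,0,0],[0,0,0,0,0,0]]]'

```text
t: 11.52
position: [0.6143, -0.2373, 0.0741]
tool_rot: [0.001, 0.248, 0.969, -0.0]
wrist_force: [-6.9, 4.5, 18.0]
finger_gap: 0.0106
finger_force: 63.2
```

Emit:
servo_tool --moves '[[[0,0,-1,0,0,0],[0,0,0,0,0,0],[0,0,0,0,0,0]]]'

```text
t: 11.77
position: [0.6144, -0.2374, 0.0739]
tool_rot: [0.001, 0.248, 0.969, -0.0]
wrist_force: [-9.8, 3.7, 22.0]
finger_gap: 0.0101
finger_force: 63.8
```

```bash
python3 - <<'E'
from h import *
im,d=snap("side");s=arm.state();print({k:np.round(s[k],4) for k in("position","tool_rot","wrist_force","finger_force")})
cv2.imwrite("pics/s4.png",np.clip(cv2.resize(im[150:270,290:450],None,fx=5,fy=5,interpolation=cv2.INTER_CUBIC)*1.3,0,255).astype(np.uint8))
E
```

```text
{'position': array([ 0.6144, -0.2373,  0.0739]), 'tool_rot': array([ 1.000e-03,  2.476e-01,  9.689e-01, -4.000e-04]), 'wrist_force': array([-10.6759,   4.6894,  23.3076]), 'finger_force': np.float64(63.7764)}
```

View pics/s4.png

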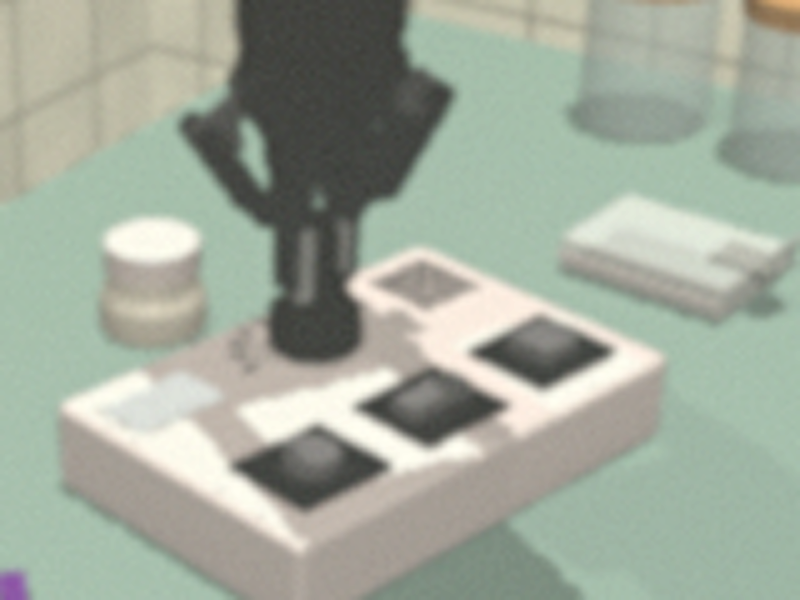

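The knob at (315,325) sits almost flush with the panel, upright and fully in. All the keys are up, and the creamjar and capcase have not moved. Handing in.

```bash
python3 -c "
from rig import arm
print(arm.close_job())"
```

```text
the job is handed in; nothing more can be done
None
```

I pressed the round, square and bar keys in that order, put the black knob on the spindle with its flat matched, and handed the job in while still holding it pressed in; `close_job` returned no verdict.

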